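# Set the focus of a camera module in its assembly nest

## Task

Seat the small white camera module upright in the blue assembly nest with its black plug in the nest's slot, then screw its knurled black lens clockwise, all the way down until it bottoms out. From there back the lens off a quarter turn to set the focus, and finish still gripping the lens at that setting, with the module fully home in the nest, so that the lock screw can be tightened. Leave the other things on the bench where they are.

Things in the scene. Friction and masses are not known exactly. Their poses are not given: they have to be found in the camera images.
- camera_centre (a point): loose camera module, about 0.28 kg, upright, lens up: white housing 54 (x) x 46 (y) x 32 mm tall, a black plug on its -x face; on top an aluminium collar 41 mm across up to 37 mm, then the lens. This point: on the lens axis, 40 mm above the underside; axes are the housing's, z up through the lens, -x towards the plug.
- camera_foot (a point): the centre of the camera housing's underside, on the lens axis; same axes as camera_centre
- camera_plug (a point): the outer end of the camera's plug, 36 mm to -x of the lens axis, 9 mm above the underside; the plug is 12 mm wide, 10 mm tall and stands 9 mm out of the housing
- lens: the lens: black knurled barrel 36 mm across, 43 mm tall, on the camera's axis, dark glass in its top; the module may be lifted by it. Origin: middle of its lower end, 37.5 mm above the camera's underside when bottomed, 2 mm higher per turn out. Its +x (white index line) turns with it and points along the camera's +x when bottomed.
- lens_grip (a point): the middle of the lens's knurled band, on the lens axis, 23.5 mm above the barrel's lower end and 19.5 mm below its top: the height to grip (any direction across the barrel, 36 mm wide); the collar and housing lie more than 20 mm below
- lens_thread (a joint): how far the lens is screwed out, rad: 0 = bottomed on its hard stop, positive = unscrewed (anticlockwise from above); right-hand thread, 2 mm pitch, already started, 2.4 to 3.6 at the start; an end stop at 7.5. It turns against about 0.05 N m of friction and stays where it is left; at the stop the grip slips on the barrel.
- nest_floor (a point): centre of the pocket floor of the assembly nest (fixed), 14 mm above the bench; x, y along the pocket, z up. Nest: grey metal plate 150 (x) x 112 (y) x 10 mm, on it a blue block 84.5 x 76.5 mm, top at 30 mm. Pocket 56.5 (x) x 48.5 (y) mm, 16 mm deep, mouth bevelled outward by 4 mm, for the lower half of the camera housing, x axes alike.
- nest_slot (a point): where the outer end of the plug comes to lie: 36 mm to -x of the pocket's centre, 9 mm above its floor, in a slot 20 mm wide that runs through the middle of the block's -x wall, open above, down to the floor
- flux_bottle: white dispensing bottle with a red needle cap, 44 across, 140 tall mm; a loose bystander, origin at its underside
- spray_can: orange aerosol can with a yellow cap, 58 across, 199 tall mm; a loose bystander, origin at its underside
- lens_cap: small black lens dust cap, 22 across, 10 tall mm; a loose bystander, origin at its underside
- camera_back_01: white camera back shell with circuit boards and leads, 98x79x45 mm; a loose bystander, origin at its underside
- screwdriver: black electric screwdriver lying flat, 270 long, 41 wide mm; a loose bystander, origin at its underside
Things that resemble listed ones, but are neither listed nor needed, are in the scene too. What is shaped like the part that bears camera_centre but purple is not meant.

How it is judged:
On the way, in this order (a step that is already met when the one before it is completed fails the run):
1. the camera module sits home in the nest with its plug in the slot (x of camera_foot in the frame of nest_floor between -0.003 and 0.003 m and y of camera_foot in the frame of nest_floor between -0.003 and 0.003 m and z of camera_foot in the frame of nest_floor below 0.004 m and angle between camera_foot's own z axis and vertical below 0.1 rad and horizontal distance between camera_plug and nest_slot below 0.008 m), for 0.2 s.
2. the lens is screwed down to its stop while the module sits in the nest (all of step 1 and value of joint lens_thread below 0.08 rad), for 0.1 s.
At the end, for the whole second after the job is handed in: The module sits home in the nest (underside within 4 mm of the pocket's floor, within 3 mm of its centre, upright within 6 degrees, plug in the slot), the lens stands 90 degrees +/- 15 degrees out from its stop, at rest, and the fingers still grip it (over 2 N) (all of step 1 and value of joint lens_thread between 1.309 and 1.833 rad and contact force between the fingers and lens above 2 N and linear speed of lens below 0.03 m/s and velocity of joint lens_thread between -0.25 and 0.25 rad/s); the arm keeps its last pose, push and grip.
It fails at once if a bystander is moved more than 30 mm (distance of any of flux_bottle, spray_can, lens_cap, camera_back_01, screwdriver from where it was at the start of the episode above 0.03 m).
It also fails if it takes over 54 s, if anything falls off the work surface, if the arm or the gripper's body presses on something with over 40 N, if the wrist force passes 120 N, or if a joint passes its speed limit or range.

## Robot

A 6-joint arm with a two-finger parallel gripper is mounted at the origin on a cart in front of the work surface, level with it; the furniture and walls round the work are solid. World frame = base frame: x ahead of the robot, y to its left, z up, the work surface at z = 0. Lengths are in m, angles in rad, forces in N, time in s.
With the tool pointing down it reaches from about 0.325 to 0.775 m from the base axis. Payload 9.3 kg.
Tool frame: the origin (TCP) lies at the very end of the fingers, on their centre line; the grasp point (between the pads) lies 19 mm behind it (env.hold_point_z is the distance from the TCP to the grasp point, in m); z points along the fingers, y is the direction in which the jaws open and shut (so a half turn about z gives the same grasp; the last joint's range is limited). The gripper opens to 85 mm and grips with 20 to 120 N. Pads are 22 mm wide; open, the fingers measure 114 mm over their backs; the gripper's body (76 mm by 85 mm) begins 54 mm behind the grasp point. The pads swing forward as they close: fully open they stand 13 mm farther back than shut.
Start: joints at [-0.153, 0.259, 0.021, 1.334, 0, 1.418], TCP at [0.55, -0, 0.231] pointing down, gripper open.
Joint ranges: [-3.04, 3.04], [-0.91, 1.82], [-1.04, 1.36], [-1.92, 1.95], [-1.52, 1.45], [-3.14, 3.14]. Speed limits (rad/s): [2.22, 2.22, 2.79, 3.14, 3.14, 3.14].

## Interface

Orientations are given as a unit quaternion [x, y, z, w].
In Python, from rig import env gives the robot as it stands.
- The arm moves only by the shell command python3 -m crank 'ROWS' [FORCE]. ROWS is JSON, one flat list of numbers, 5 for each row, row after row: the shift along the tool's x, y, z in mm, then the turn about the tool's z in degrees, then the closure, from -1 (fully open) to 1 (shut). In form: [tx, ty, tz, turn, claw, tx, ty, tz, turn, claw, ...]. A call has exactly 5 rows; each row is the pose to reach, as a shift and turn from the pose commanded when the call began, along the tool's axes at that moment; what a row does not reach only later rows make up. A row lasts 1/12 s, in which the tool goes at most 41.7 mm and 7.16 degrees, less where a joint would pass 70% of its speed; a pose out of reach is approached as far as the arm can. A call with a gripper value outside its range is refused whole. The fingers move at their own pace and stop on an object; FORCE is the grip in N (left out, the last holds). Time passes only in rows, so rows that repeat a pose let the fingers close, or fill a call up. It gives the time, the measured TCP pose, the force and the opening at its end, in the units of the state.
- env.state(): the state, without advancing time (a new reading comes with each control period).
- env.grab_frame(name): name is "scene" or "side" or "wrist"; returns a dict with "frame" (400x640x3 uint8, blue, green, red), "z_map" (400x640 float32, m along the optical axis (not along the pixel's ray), 0 where there is no reading), "vertical_fov" (degrees; the focal length in pixels is half the picture's height over the tangent of half this angle, whatever the lens; pixels are square), "cx", "cy" (the principal point, pixels), "position" and "rotation" of the camera in the world; the wrist camera has in their place "tool_from_camera" (4x4, takes a point from camera to tool coordinates, whose origin is the TCP and whose axes are the flange's). Camera axes: x right, y up, looking along -z (the intrinsics and any distortion apply to the point x, -y, -z); pixel columns grow to the right and rows downward; lengths in m; the calibration is good to about 2 mm. A picture is of the moment at which its call begins: read the wrist's pose just before it.
- env.finish_job(): hands the job in, once; it reports no verdict.
The state is a dict: "time": time; "joint_pos": joint angles; "qvel": joint speeds; "joint_efforts": joint torques, N m; "eef_pos": TCP position; "tcp_rot": TCP orientation; "wrist_force": force on the tool from outside, world axes, zero at the start; "ft_torque": the same for the moment, N m; "finger_gap": finger opening in m.
Only numpy, scipy, OpenCV 4.12 (cv2) and the standard library are available. Lean on these libraries where they do the work, as an engineer would, in place of code of your own. Each camera call takes 0.05 s, during which the arm holds its last target.

## Working session

There is one attempt and no reset: what is moved stays moved. The work goes in short steps, Python scripts to look and compute and a shell command to move; the robot and the scene stay as the last step left them, time stands still between calls to the robot, and variables do not carry over. Pictures are saved under pics/ and viewed, and the job is handed in when it is done.

```bash
ls; mkdir -p pics; python3 - <<'E'
from rig import env
import cv2,numpy as np,pickle
print(env.state())
for n in ["scene","side","wrist"]:
    f=env.grab_frame(n)
    pickle.dump((f,env.state()),open(f"pics/{n}0.pkl","wb"))
    cv2.imwrite(f"pics/{n}0.png",f["frame"])
    print(n,{k:v for k,v in f.items() if k not in("frame","z_map")})
E
```

```text
pics
{'time': 0.0, 'joint_pos': array([-1.52630658e-01,  2.59151188e-01,  2.07578678e-02,  1.33367628e+00,
        1.12300027e-05,  1.41816554e+00]), 'qvel': array([ 1.50074793e-03,  8.88297732e-04,  8.66278402e-04, -5.15683480e-04,
        8.03597812e-04, -7.96043296e-05]), 'joint_efforts': array([-2.65873996e-04, -5.55637658e+01,  3.44536042e+01,  1.31759423e-02,
       -2.94380488e-04,  4.47349430e-05]), 'eef_pos': array([5.49723516e-01, 2.43267374e-05, 2.30686903e-01]), 'tcp_rot': array([ 7.07106596e-01,  7.07106680e-01, -3.71964593e-04, -5.16699417e-04]), 'wrist_force': array([ 0.27540951, -0.7553786 , -0.67809278]), 'ft_torque': array([-0.03482328,  0.02944505,  0.0090164 ]), 'finger_gap': 0.08549752369557645}
scene {'vertical_fov': 52.75442976000202, 'cx': 323.0534799010274, 'cy': 197.80854930592454, 'position': array([ 0.1703031 , -0.73501455,  0.81987317]), 'rotation': array([ 0.38913566, -0.10279757, -0.23683704,  0.88425919])}
side {'vertical_fov': 56.44043505665053, 'cx': 321.2414829884802, 'cy': 201.16726860658656, 'position': array([0.5038648 , 0.91715855, 0.57606384]), 'rotation': array([-0.02233798,  0.50616751,  0.86186634, -0.02195194])}
wrist {'vertical_fov': 59.09065815800275, 'cx': 323.17684487521205, 'cy': 192.59672347174163, 'tool_from_camera': array([[ 1.48685560e-04,  9.61933854e-01,  2.73282341e-01,
         7.00598557e-02],
       [ 9.99999808e-01,  2.14851803e-05, -6.19699220e-04,
         2.98131199e-04],
       [-6.01981179e-04,  2.73282381e-01, -9.61933666e-01,
        -1.42135413e-01],
       [ 0.00000000e+00,  0.00000000e+00,  0.00000000e+00,
         1.00000000e+00]])}
```

View pics/scene0.png

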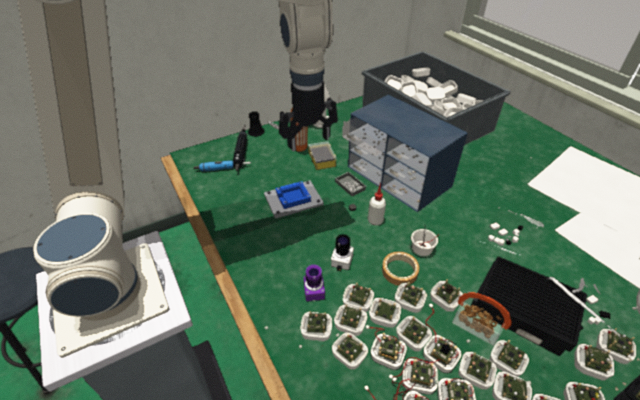

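View pics/side0.png

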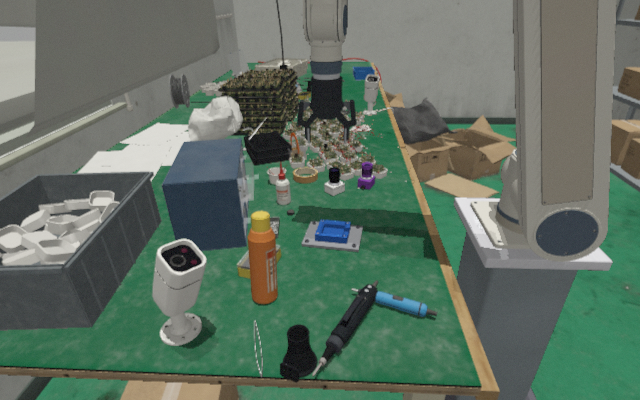

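View pics/wrist0.png

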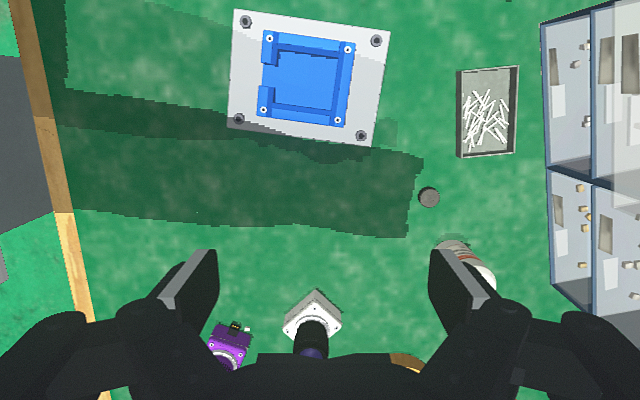

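```bash
cat > h.py <<'E'
import numpy as np,cv2,pickle
from scipy.spatial.transform import Rotation as R
def cam(f,st):
    if "position" in f: return np.array(f["position"]),R.from_quat(f["rotation"]).as_matrix()
    T=np.array(f["tool_from_camera"]);Rt=R.from_quat(st["tcp_rot"]).as_matrix()
    return np.array(st["eef_pos"])+Rt@T[:3,3],Rt@T[:3,:3]
def foc(f): return 200/np.tan(np.radians(f["vertical_fov"])/2)
def rays(f,st,uv):
    p,M=cam(f,st);uv=np.atleast_2d(uv).astype(float);F=foc(f)
    d=np.c_[(uv[:,0]-f["cx"])/F,-(uv[:,1]-f["cy"])/F,-np.ones(len(uv))]
    return p,d@M.T
def onplane(f,st,uv,z):
    p,d=rays(f,st,uv);return p+d*((z-p[2])/d[:,2])[:,None]
def cloud(f,st,mask=None):
    z=f["z_map"];m=(z>0) if mask is None else (z>0)&mask
    v,u=np.nonzero(m);p,d=rays(f,st,np.c_[u,v]);return p+d*z[v,u][:,None],np.c_[u,v]
def project(f,st,P):
    p,M=cam(f,st);c=(np.atleast_2d(P)-p)@M;F=foc(f)
    return np.c_[f["cx"]+F*c[:,0]/-c[:,2],f["cy"]-F*c[:,1]/-c[:,2]]
def load(n): return pickle.load(open(f"pics/{n}.pkl","rb"))
def grab(env,n,tag):
    st=env.state();f=env.grab_frame(n);pickle.dump((f,st),open(f"pics/{tag}.pkl","wb"));cv2.imwrite(f"pics/{tag}.png",f["frame"]);return f,st
E
python3 - <<'E'
from h import *
a=load("scene0")[0]["frame"][220:310,280:380];b=load("side0")[0]["frame"][155:205,310:390]
cc=load("wrist0")[0]["frame"][270:400,190:370]
cv2.imwrite("pics/c1.png",np.vstack([np.hstack([cv2.resize(a,(333,300),interpolation=2),cv2.resize(b,(467,300),interpolation=2)]),np.hstack([cv2.resize(cc,(415,300),interpolation=2),np.zeros((300,385,3),np.uint8)])]))
# nest: blue pixels in wrist
f,st=load("wrist0");h=cv2.cvtColor(f["frame"],cv2.COLOR_BGR2HSV)
m=cv2.inRange(h,(100,150,80),(118,255,255))>0;m[150:]=0;m[:,450:]=0;m[:,:200]=0
P,uv=cloud(f,st,m);print(len(P),np.histogram(P[:,2],bins=np.arange(0,.045,.003)))
for lo,hi in((.027,.034),(.010,.018)):
    q=P[(P[:,2]>lo)&(P[:,2]<hi)];print(lo,len(q),cv2.minAreaRect((q[:,:2]*1000).astype(np.float32)),np.median(q[:,2]))
for n in("scene0","side0"):
    f,st=load(n);h=cv2.cvtColor(f["frame"],cv2.COLOR_BGR2HSV);P,uv=cloud(f,st)
    s=(P[:,0]>.3)&(P[:,0]<.75)&(abs(P[:,1])<.4)&(P[:,2]>.027)&(P[:,2]<.034)&(cv2.inRange(h,(100,150,60),(125,255,255))[uv[:,1],uv[:,0]]>0)
    q=P[s];print(n,len(q),cv2.minAreaRect((q[:,:2]*1000).astype(np.float32)))
    roi=(310,220,360,280) if n=="scene0" else (318,160,350,198)
    s=(uv[:,0]>roi[0])&(uv[:,0]<roi[2])&(uv[:,1]>roi[1])&(uv[:,1]<roi[3])
    hsv=h[uv[:,1],uv[:,0]];q=P[s&(P[:,2]>.05)&(hsv[:,2]<90)];print("lens",len(q),q.mean(0),q.min(0),q.max(0))
    q=P[s&(P[:,2]>.008)&(P[:,2]<.04)&(hsv[:,1]<60)];print("body",len(q),q.mean(0),q.min(0),q.max(0))
E
```

```text
7451 (array([   0,    0,    0,   77, 3204,  141,   46,   49,  487, 2685,  762,
          0,    0,    0]), array([0.   , 0.003, 0.006, 0.009, 0.012, 0.015, 0.018, 0.021, 0.024,
       0.027, 0.03 , 0.033, 0.036, 0.039, 0.042]))
0.027 3447 ((532.6478271484375, 81.16322326660156), (76.1002197265625, 83.92166137695312), 82.46018981933594) 0.029324253558320357
0.01 3422 ((526.0270385742188, 82.224853515625), (48.72780990600586, 70.33378601074219), 82.33883666992188) 0.013581704658788496
scene0 250 ((478.36346435546875, 192.74285888671875), (102.66065216064453, 359.8075866699219), 24.900239944458008)
lens 331 [ 0.51020038 -0.20607219  0.0736077 ] [ 0.41678391 -0.25503596  0.05011059] [ 0.555302   -0.17213252  0.08506183]
body 287 [ 0.52818322 -0.20456659  0.02737672] [ 0.45733609 -0.22731071  0.0083996 ] [ 0.571478   -0.16866012  0.03988125]
side0 170 ((532.0470581054688, 83.15956115722656), (79.08071899414062, 83.98695373535156), 82.8516616821289)
lens 130 [ 0.53685767 -0.17883263  0.06855318] [ 0.51799886 -0.20415254  0.05019942] [ 0.55377788 -0.16590427  0.08066675]
body 368 [ 0.53528783 -0.25489243  0.02085032] [ 0.48674955 -0.41740649  0.00807842] [ 0.5989171  -0.15060048  0.03961978]
```

View pics/c1.png

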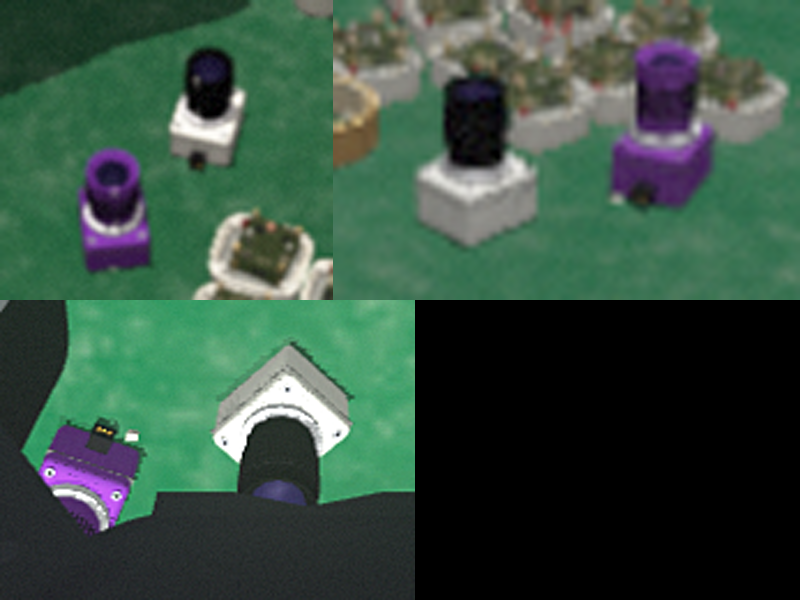

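```bash
python3 -m crank '[-40,0,0,0,-1,-80,0,0,0,-1,-110,0,0,0,-1,-110,0,0,0,-1,-110,0,0,0,-1]'; python3 - <<'E'
from rig import env
from h import *
f,st=grab(env,"wrist","w1");print(st["eef_pos"],st["joint_pos"])
E
```

```text
time: 0.57
eef_pos: [0.5498, -0.1115, 0.2307]
tcp_rot: [0.708, 0.706, -0.0, -0.0]
wrist_force: [-0.2, 0.3, 0.1]
finger_gap: 0.0854
[ 0.54977397 -0.111506    0.23073591] [-3.49712968e-01  2.78277702e-01  4.75381125e-02  1.34106652e+00
  3.86139751e-05  1.22398426e+00]
```

View pics/w1.png

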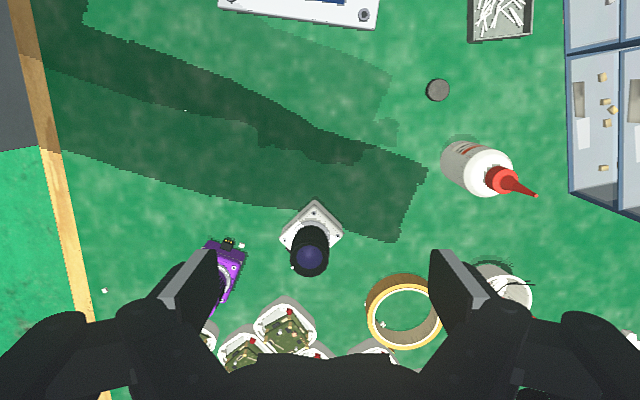

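```bash
python3 - <<'E'
from h import *
f,st=load("w1");I=f["frame"]
cv2.imwrite("pics/c2.png",cv2.resize(I[190:300,250:370],(720,660)[:2],interpolation=2)[:600])
P,uv=cloud(f,st);s=(uv[:,0]>265)&(uv[:,0]<355)&(uv[:,1]>190)&(uv[:,1]<290)
P=P[s];uv=uv[s];hsv=cv2.cvtColor(I,cv2.COLOR_BGR2HSV)[uv[:,1],uv[:,0]]
q=P[P[:,2]>.07];t=q[q[:,2]>np.percentile(q[:,2],60)-.002]
print("ztop",np.percentile(q[:,2],[50,90,99]));
top=P[P[:,2]>np.percentile(q[:,2],95)-.003];print("lens top circ",cv2.minEnclosingCircle((top[:,:2]*1000).astype(np.float32)),len(top))
w=P[(P[:,2]>.027)&(P[:,2]<.0345)&(hsv[:,1]<70)&(hsv[:,2]>90)];print("housing top",len(w),np.median(w[:,2]),cv2.minAreaRect((w[:,:2]*1000).astype(np.float32)))
E
```

```text
ztop [0.07841673 0.08086391 0.08199186]
lens top circ ((536.9873046875, -187.26661682128906), 18.30790138244629) 671
housing top 762 0.03104460397647682 ((537.197509765625, -186.63992309570312), (53.520233154296875, 46.0884895324707), 43.81807327270508)
```

View pics/c2.png

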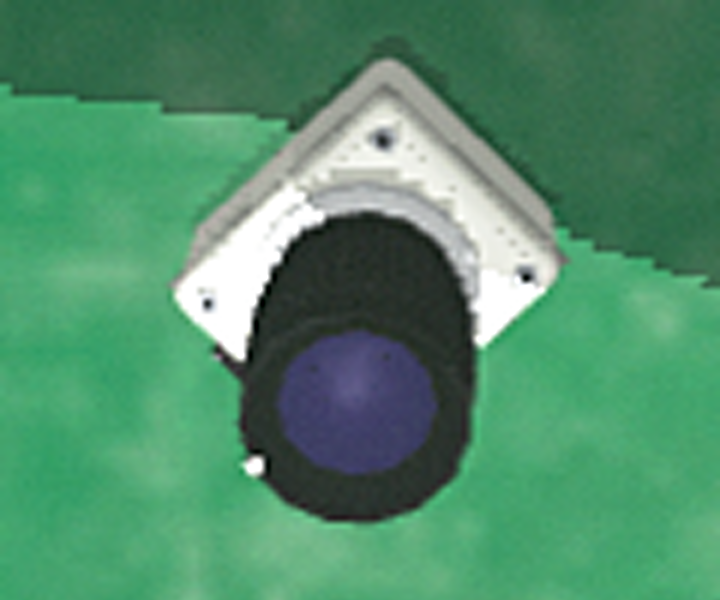

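```bash
python3 -m crank '[-20,-4,0,-7,-1,-40,-8,0,-14,-1,-60,-12,0,-21,-1,-75.5,-12.8,0,-28,-1,-75.5,-12.8,0,-35,-1]'; for i in 1 2 3; do python3 -m crank '[0,0,0,-7,-1,0,0,0,-14,-1,0,0,0,-21,-1,0,0,0,-28,-1,0,0,0,-35,-1]'; done
python3 -m crank '[0,0,0,-7,-1,0,0,0,-14,-1,0,0,0,-21,-1,0,0,0,-25,-1,0,0,0,-25,-1]'
python3 - <<'E'
from rig import env
from h import *
f,st=grab(env,"wrist","w2");print(st)
E
```

```text
time: 1.03
eef_pos: [0.5372, -0.1866, 0.2311]
tcp_rot: [0.459, 0.888, -0.0, -0.0]
wrist_force: [0.2, 0.2, -0.1]
finger_gap: 0.0848
time: 1.45
eef_pos: [0.5374, -0.1841, 0.2313]
tcp_rot: [0.17, 0.985, 0.0, -0.0]
wrist_force: [-0.6, 0.3, 0.2]
finger_gap: 0.0851
time: 1.87
eef_pos: [0.5374, -0.184, 0.2313]
tcp_rot: [-0.134, 0.991, 0.0, -0.0]
wrist_force: [-0.6, -1.0, -0.3]
finger_gap: 0.0853
time: 2.28
eef_pos: [0.5374, -0.184, 0.2313]
tcp_rot: [-0.426, 0.905, 0.0, 0.0]
wrist_force: [0.4, -0.0, 0.4]
finger_gap: 0.0852
time: 2.7
eef_pos: [0.5373, -0.1841, 0.2313]
tcp_rot: [-0.611, 0.792, 0.0, 0.0]
wrist_force: [0.2, 0.3, 0.5]
finger_gap: 0.0856
{'time': 2.7, 'joint_pos': array([-4.77955913e-01,  2.89692371e-01,  6.52247799e-02,  1.34647339e+00,
        1.63556959e-04, -1.79179295e+00]), 'qvel': array([-4.42776445e-03,  2.15268362e-03,  1.85583976e-03, -6.37139082e-04,
       -1.36523128e-04,  1.42749904e-01]), 'joint_efforts': array([-2.34907335e-01, -5.79859650e+01,  3.45639575e+01, -1.03580058e-02,
       -1.20320587e-02, -1.49359681e+00]), 'eef_pos': array([ 0.5373486 , -0.18414979,  0.23134166]), 'tcp_rot': array([-6.10679591e-01,  7.91877785e-01,  1.00095969e-04,  4.35897979e-05]), 'wrist_force': array([0.20922935, 0.34844761, 0.48236211]), 'ft_torque': array([-0.00466851, -0.02249796, -0.02474385]), 'finger_gap': 0.08563099153670593}
```

View pics/w2.png

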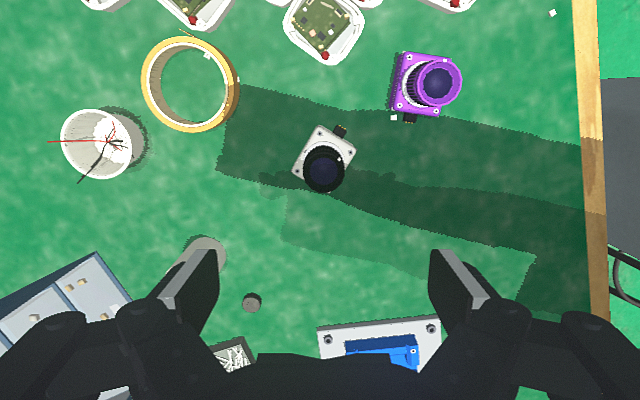

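```bash
cat >> h.py <<'E'
def lensmeas(f,st,roi):
    I=f["frame"];P,uv=cloud(f,st);s=(uv[:,0]>roi[0])&(uv[:,0]<roi[2])&(uv[:,1]>roi[1])&(uv[:,1]<roi[3])
    P=P[s];uv=uv[s];hsv=cv2.cvtColor(I,cv2.COLOR_BGR2HSV)[uv[:,1],uv[:,0]]
    q=P[P[:,2]>.06];zt=np.percentile(q[:,2],95);top=P[P[:,2]>zt-.003]
    print("lens top z",zt,cv2.minEnclosingCircle((top[:,:2]*1000).astype(np.float32)),len(top))
    w=P[(P[:,2]>.027)&(P[:,2]<.0345)&(hsv[:,1]<70)&(hsv[:,2]>60)];print("housing top",len(w),np.median(w[:,2]),cv2.minAreaRect((w[:,:2]*1000).astype(np.float32)))
def totool(st,p):
    return (R.from_quat(st["tcp_rot"]).as_matrix().T@(np.array(p)-st["eef_pos"]))*1000
E
python3 - <<'E'
from h import *
f,st=load("w2");lensmeas(f,st,(285,115,360,200))
cv2.imwrite("pics/c3.png",cv2.resize(f["frame"][110:210,270:390],(720,600),interpolation=2))
d=R.from_quat(st["tcp_rot"]).as_matrix();print("toolx yaw",np.degrees(np.arctan2(d[1,0],d[0,0])))
print(totool(st,[.537,-.187,.0429]))
E
```

```text
lens top z 0.08137438860768469 ((536.1896362304688, -187.2864532470703), 18.087055206298828) 754
housing top 801 0.031016937734248518 ((536.4282836914062, -187.4640655517578), (53.972103118896484, 45.905704498291016), 44.0838737487793)
toolx yaw -104.72268400179716
[  2.88126716  -0.40703808 188.44106679]
```

View pics/c3.png

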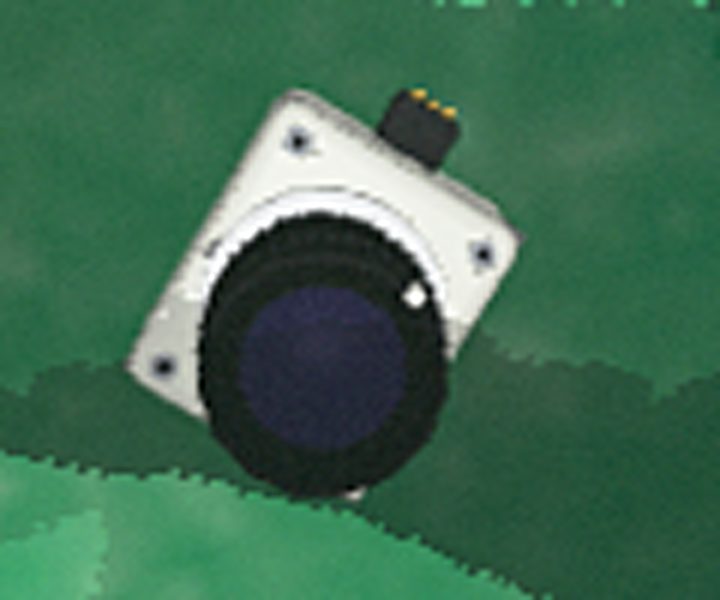

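```bash
python3 -m crank '[3,0,35,0,-1,3,0,70,0,-1,3,0,105,0,-1,3,0,130,0,-1,3,0,140,0,-1]'; python3 -m crank '[0,0,15,0,-1,0,0,30,0,-1,0,0,40,0,-1,0,0,48,0,-1,0,0,48,0,-1]'; python3 - <<'E'
from rig import env
from h import *
st=env.state();print(st["wrist_force"],st["eef_pos"],totool(st,[.5367,-.1873,.0425]))
f,st=grab(env,"side","s1");cv2.imwrite("pics/c4.png",cv2.resize(f["frame"][80:240,250:450],(750,600),interpolation=2))
E
```

```text
time: 3.17
eef_pos: [0.5348, -0.1869, 0.0878]
tcp_rot: [-0.608, 0.794, 0.002, -0.001]
wrist_force: [-0.3, -0.2, 0.0]
finger_gap: 0.0853
time: 3.58
eef_pos: [0.5361, -0.188, 0.0424]
tcp_rot: [-0.609, 0.794, 0.001, -0.0]
wrist_force: [0.1, -0.3, 0.2]
finger_gap: 0.0856
[ 0.07619684 -0.30635946  0.16401175] [ 0.53613731 -0.1880189   0.04243384] [-0.84026598 -0.35688129 -0.06637514]
```

View pics/c4.png

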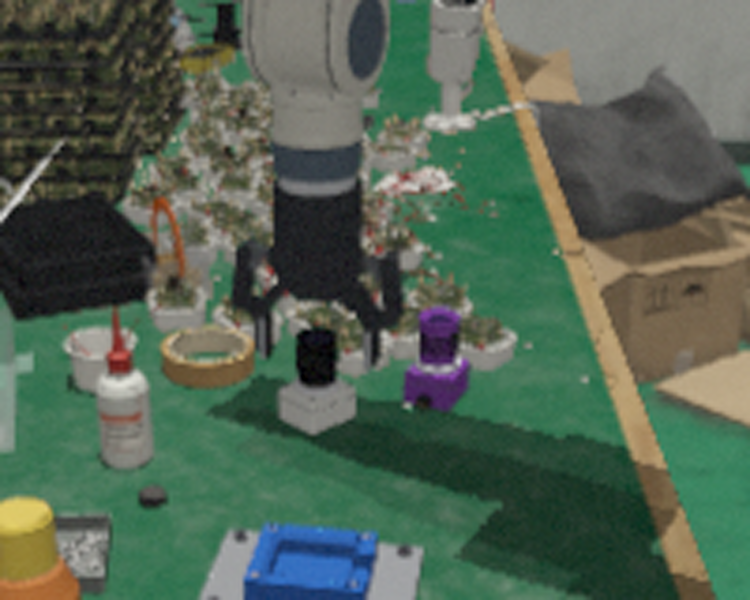

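```bash
python3 -m crank '[-1,0,0,0,0,-1,0,0,0,1,-1,0,0,0,1,-1,0,0,0,1,-1,0,0,0,1]' 60;python3 -m crank '[0,0,0,0,1,0,0,0,0,1,0,0,0,0,1,0,0,0,0,1,0,0,0,0,1]'
```

```text
time: 4.05
eef_pos: [0.5368, -0.1875, 0.044]
tcp_rot: [-0.609, 0.793, -0.0, 0.0]
wrist_force: [-1.3, 1.5, 4.2]
finger_gap: 0.0349
time: 4.47
eef_pos: [0.5368, -0.1875, 0.0439]
tcp_rot: [-0.609, 0.793, -0.0, 0.0]
wrist_force: [-1.4, 1.1, 5.0]
finger_gap: 0.035
```

```bash
python3 -m crank '[0,0,-10,0,1,0,0,-30,0,1,0,0,-55,0,1,0,0,-80,0,1,0,0,-80,0,1]'; python3 -m crank '[0,0,0,7,1,0,0,0,14,1,0,0,0,21,1,0,0,0,28,1,0,0,0,35,1]';python3 -m crank '[0,0,0,6,1,0,0,0,12,1,0,0,0,16.5,1,0,0,0,16.5,1,0,0,0,16.5,1]'
python3 - <<'E'
from rig import env
from h import *
st=env.state();print(st["wrist_force"],st["eef_pos"])
f,st=grab(env,"wrist","w3")
f,st=grab(env,"scene","sc3");f,st=grab(env,"side","s3")
a=load("scene3" if 0 else "sc3")[0]["frame"][180:290,280:400]
cv2.imwrite("pics/c5.png",np.vstack([np.hstack([cv2.resize(load("w3")[0]["frame"],(480,300)),cv2.resize(a,(320,300),interpolation=2)]),cv2.resize(f["frame"][80:230,240:440],(800,300),interpolation=2)]))
E
```

```text
time: 4.88
eef_pos: [0.5385, -0.1884, 0.1283]
tcp_rot: [-0.609, 0.793, -0.003, 0.001]
wrist_force: [1.2, -0.0, -2.5]
finger_gap: 0.0347
time: 5.3
eef_pos: [0.5363, -0.1873, 0.1229]
tcp_rot: [-0.339, 0.941, 0.0, -0.0]
wrist_force: [-0.2, -0.0, -3.5]
finger_gap: 0.0345
time: 5.72
eef_pos: [0.5364, -0.1874, 0.123]
tcp_rot: [-0.205, 0.979, 0.0, -0.0]
wrist_force: [-0.5, -0.3, -3.2]
finger_gap: 0.0347
[-0.49904378 -0.2800322  -3.22264123] [ 0.53643619 -0.18735389  0.12298399]
```

View pics/c5.png

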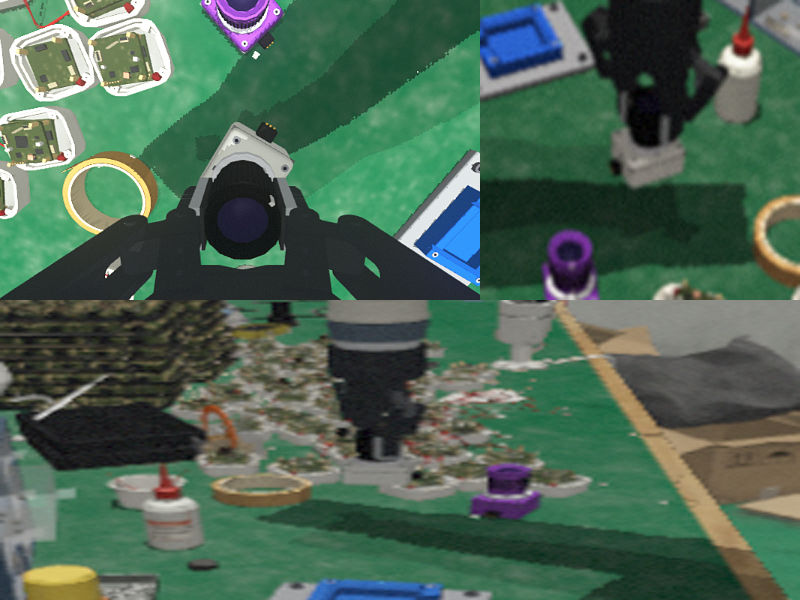

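```bash
cat >> h.py <<'E'
def held(f,st,zlo=None,zhi=None,roi=(255,120,410,290)):
    I=f["frame"];P,uv=cloud(f,st);s=(uv[:,0]>roi[0])&(uv[:,0]<roi[2])&(uv[:,1]>roi[1])&(uv[:,1]<roi[3])
    P=P[s];uv=uv[s];hsv=cv2.cvtColor(I,cv2.COLOR_BGR2HSV)[uv[:,1],uv[:,0]]
    w=(hsv[:,1]<70)&(hsv[:,2]>90)
    z0=st["eef_pos"][2]-.0435+.031
    w&=(P[:,2]>z0-.006)&(P[:,2]<z0+.004)
    q=P[w];print("n",len(q),"z",np.percentile(q[:,2],[5,50,95]));r=cv2.minAreaRect((q[:,:2]*1000).astype(np.float32));print("rect",r)
    m=np.zeros(I.shape[:2],np.uint8);m[uv[w][:,1],uv[w][:,0]]=255
    o=I.copy();o[m>0]=(0,0,255);return q,o,P
E
python3 - <<'E'
from h import *
f,st=load("w3");q,o,P=held(f,st);cv2.imwrite("pics/c6.png",cv2.resize(np.hstack([o[120:300,230:420],f["frame"][120:300,230:420]]),(800,380),interpolation=2))
d=R.from_quat(st["tcp_rot"]).as_matrix();print("toolx yaw",np.degrees(np.arctan2(d[1,0],d[0,0])))
E
```

```text
n 2939 z [0.1065501  0.10998504 0.11322862]
rect ((528.1458129882812, -185.7620086669922), (45.96772003173828, 39.115657806396484), 83.31571197509766)
toolx yaw -156.35597447245058
```

View pics/c6.png

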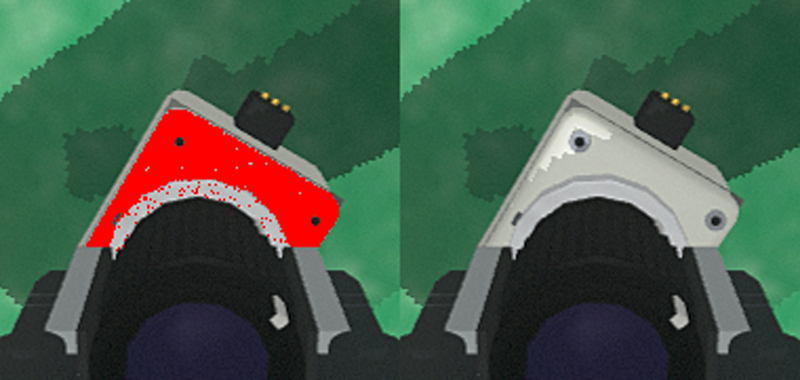

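```bash
python3 - <<'E'
from h import *
f,st=load("w3");q,o,P=held(f,st)
import numpy as np
for k in range(3):
    A=np.c_[q[:,:2]-q[:,:2].mean(0),np.ones(len(q))];c,*_=np.linalg.lstsq(A,q[:,2],rcond=None);r=q[:,2]-A@c;q=q[abs(r)<.0025]
print("slope",c,np.std(r)); Rm=R.from_quat(st["tcp_rot"]).as_matrix();print("slope tool x,y",Rm[:2,:2].T@c[:2])
E
```

```text
n 2939 z [0.1065501  0.10998504 0.11322862]
rect ((528.1458129882812, -185.7620086669922), (45.96772003173828, 39.115657806396484), 83.31571197509766)
slope [0.01960192 0.01509478 0.10991813] 0.0009800673495106843
slope tool x,y [-0.02401024  0.00596624]
```

```bash
python3 - <<'E'
from rig import env
from h import *
st=env.state();print(totool(st,[.5323,.081,st["eef_pos"][2]]),st["joint_pos"][5])
E
```

```text
[-1.03604052e+02  2.47637260e+02  4.80851167e-02] -0.8958274062532807
```

```bash
python3 -m crank '[-6,14,0,0,1,-14,34,0,0,1,-23,55,0,0,1,-32,76,0,0,1,-41,98,0,0,1]';python3 -m crank '[-9,21,0,0.8,1,-18,43,0,0.8,1,-27,64,0,0.8,1,-36,86,0,0.8,1,-42,100,0,0.8,1]';python3 -m crank '[-8,20,0,0,1,-15,37,0,0,1,-19,46,0,0,1,-20.6,49.6,0,0,1,-20.6,49.6,0,0,1]'
python3 - <<'E'
from rig import env
from h import *
f,st=grab(env,"wrist","w4");print(st["eef_pos"],st["joint_pos"][5],totool(st,[.5323,.081,.123]))
q,o,P=held(f,st)
cv2.imwrite("pics/c7.png",f["frame"])
grab(env,"scene","sc4");grab(env,"side","s4")
E
```

```text
time: 6.28
eef_pos: [0.5349, -0.0798, 0.1233]
tcp_rot: [-0.204, 0.979, 0.0, -0.0]
wrist_force: [-0.3, 0.7, -2.5]
finger_gap: 0.0345
time: 6.7
eef_pos: [0.5332, 0.0297, 0.1234]
tcp_rot: [-0.198, 0.98, 0.0, 0.0]
wrist_force: [-0.1, 0.1, -4.0]
finger_gap: 0.0348
time: 7.12
eef_pos: [0.5336, 0.0816, 0.1233]
tcp_rot: [-0.198, 0.98, -0.0, 0.0]
wrist_force: [-0.4, -1.0, -2.8]
finger_gap: 0.0345
[0.53360167 0.08162762 0.12330141] -0.40159895082761693 [ 1.44317943 -0.07409951  0.30142209]
n 2931 z [0.10690728 0.11031207 0.11327534]
rect ((525.37353515625, 83.23143768310547), (45.49650955200195, 39.0224609375), 82.01547241210938)
```

View pics/c7.png

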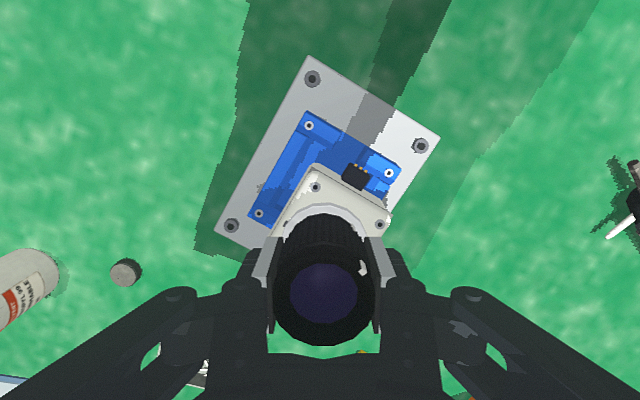

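View pics/sc4.png

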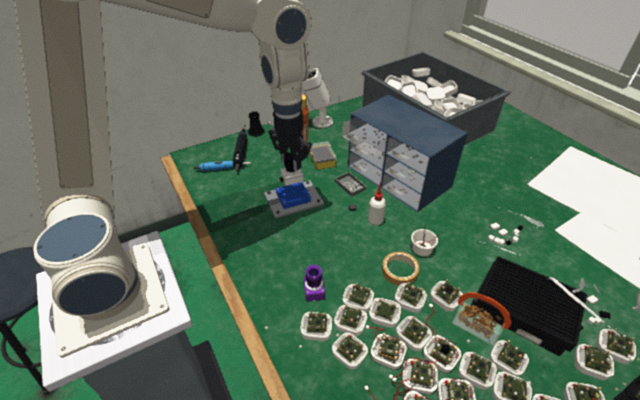

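```bash
python3 - <<'E'
from h import *
def nest(tag,roi):
    f,st=load(tag);h=cv2.cvtColor(f["frame"],cv2.COLOR_BGR2HSV)
    m=cv2.inRange(h,(100,150,60),(118,255,255))>0;k=np.zeros_like(m);k[roi[1]:roi[3],roi[0]:roi[2]]=1
    P,uv=cloud(f,st,m&k)
    q=P[(P[:,2]>.0265)&(P[:,2]<.034)]
    for a in(-7.0,-7.54,-8):
        r=np.radians(a);c=np.array([.5323,.081])
        x=(q[:,:2]-c)@[np.cos(r),np.sin(r)]*1e3;y=(q[:,:2]-c)@[-np.sin(r),np.cos(r)]*1e3
        s=x<-30
        print(tag,a,"x",np.percentile(x,[.3,99.7]),"y@-x",np.percentile(y[s],[.3,99.7]),"ymin",np.percentile(y,.3))
        for lo in(-38,-28,-18,10,22,30):
            w=(y>lo)&(y<lo+8)
            if w.sum()>15: print("   xmin at y",lo,np.percentile(x[w],1))
nest("w4",(240,100,410,240)); nest("wrist0",(200,0,450,150))
E
```

```text
w4 -7.0 x [-42.53679699  40.95447171] y@-x [-37.23064714  38.1091214 ] ymin -37.958557853853755
   xmin at y -38 -42.06891935563955
   xmin at y -28 -42.33981714883136
   xmin at y -18 -42.47953330239082
   xmin at y 10 -42.071251715639654
   xmin at y 22 -41.96336522128819
   xmin at y 30 -41.68494786252044
w4 -7.54 x [-42.33999963  41.17710526] y@-x [-37.55031009  37.76534178] ymin -37.77961784737338
   xmin at y -38 -41.8502079833781
   xmin at y -28 -42.09577832823888
   xmin at y -18 -42.3334346885936
   xmin at y 10 -42.22806546257611
   xmin at y 22 -42.216117041831325
   xmin at y 30 -41.99749177883562
w4 -8 x [-42.37762395  41.44142568] y@-x [-37.8327025   37.60664916] ymin -37.82206784147058
   xmin at y -38 -41.562698910412465
   xmin at y -28 -41.90692864319309
   xmin at y -18 -42.2120424972067
   xmin at y 10 -42.35740485311243
   xmin at y 22 -42.438567492012695
   xmin at y 30 -42.26431604907198
wrist0 -7.0 x [-41.38791287  42.08852331] y@-x [-37.0791778  38.4293422] ymin -37.711318410326825
   xmin at y -38 -40.94619313552078
   xmin at y -28 -41.19515823719391
   xmin at y -18 -41.38931392643158
   xmin at y 10 -41.19575040860131
   xmin at y 22 -40.67238399859382
   xmin at y 30 -40.44198054857469
wrist0 -7.54 x [-41.3864123   42.00545584] y@-x [-37.41364832  38.1144555 ] ymin -37.672842565577994
   xmin at y -38 -40.607917455354766
   xmin at y -28 -40.90489981468276
   xmin at y -18 -41.243706046423725
   xmin at y 10 -41.34609079871167
   xmin at y 22 -40.69525075947125
   xmin at y 30 -40.738029384316945
wrist0 -8 x [-41.44287346  42.03402755] y@-x [-37.69116551  37.82431025] ymin -37.69998237149426
   xmin at y -38 -40.33179153069123
   xmin at y -28 -40.79837369599785
   xmin at y -18 -40.90927381445956
   xmin at y 10 -41.473984348570255
   xmin at y 22 -40.92872970412375
   xmin at y 30 -40.98595859967463
```

```bash
python3 -m crank '[1.4,-0.3,10,0,1,1.4,-0.3,22,0,1,1.4,-0.3,34,0,1,1.4,-0.3,43,0,1,1.4,-0.3,43,0,1]'; python3 - <<'E'
from rig import env
from h import *
f,st=grab(env,"wrist","w5");print(st["eef_pos"],st["wrist_force"],totool(st,[.5323,.0810,.0579]))
q,o,P=held(f,st)
cv2.imwrite("pics/c8.png",cv2.resize(f["frame"][90:290,220:440],(660,600),interpolation=2))
E
```

```text
time: 7.68
eef_pos: [0.5316, 0.0793, 0.0785]
tcp_rot: [-0.196, 0.981, 0.0, -0.001]
wrist_force: [-1.0, 1.5, -2.6]
finger_gap: 0.0345
[0.53163183 0.07931401 0.07854585] [-1.00019673  1.54506996 -2.63541478] [-1.32133364  1.27774622 20.64368191]
n 2920 z [0.06215094 0.06558971 0.06818478]
rect ((523.4973754882812, 80.9089584350586), (45.58924865722656, 39.22610855102539), 82.02743530273438)
```

View pics/c8.png

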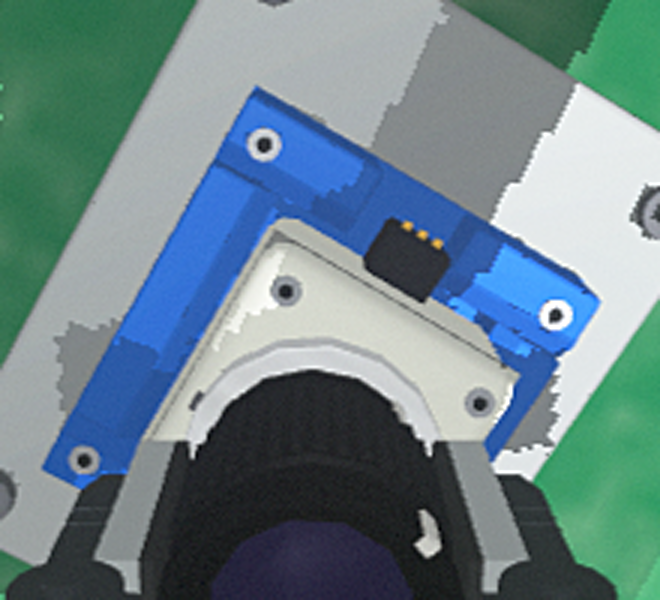

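```bash
python3 -m crank '[0,0,0,0,1,0,0,0,0,1,0,0,0,0,1,0,0,0,0,1,0,0,0,0,1]'; python3 - <<'E'
from rig import env
from h import *
f,st=grab(env,"wrist","w6");print(st["eef_pos"],st["wrist_force"],totool(st,[.5323,.0810,.0579]))
q,o,P=held(f,st)
h=cv2.cvtColor(f["frame"],cv2.COLOR_BGR2HSV)
m=cv2.inRange(h,(100,150,60),(118,255,255))>0
k=np.zeros_like(m);k[90:290,220:440]=1
P,uv=cloud(f,st,m&k);b=P[(P[:,2]>.0265)&(P[:,2]<.034)]
r=np.radians(-7.6);c=np.array([.5323,.081]);M=np.array([[np.cos(r),-np.sin(r)],[np.sin(r),np.cos(r)]])
for n,p in(("block",b),("module",q)):
    t=(p[:,:2]-c)@M*1e3;s=t[:,0]<t[:,0].min()+15
    print(n,"xmin",np.percentile(t[:,0],.5),"y",np.percentile(t[s][:,1],[.5,99.5]))
E
```

```text
time: 8.15
eef_pos: [0.5327, 0.0802, 0.0806]
tcp_rot: [-0.197, 0.98, -0.0, 0.0]
wrist_force: [0.4, -0.7, -1.8]
finger_gap: 0.0348
[0.5327027  0.08016135 0.08064237] [ 0.3958147  -0.73358184 -1.81587241] [ 0.06071306  0.9351865  22.74208733]
n 2937 z [0.06421064 0.06763764 0.07056969]
rect ((524.2867431640625, 81.75794219970703), (45.387149810791016, 38.738956451416016), 81.7860107421875)
block xmin -42.34192244024205 y [-37.52027125  37.65905171]
module xmin -27.220432501475795 y [-22.74596556  21.76876402]
```

```bash
python3 -m crank '[0,0.6,3,-0.5,1,0,0.6,7,-0.5,1,0,0.6,11,-0.5,1,0,0.6,14,-0.5,1,0,0.6,14,-0.5,1]';python3 -m crank '[0,0,2,0,1,0,0,4,0,1,0,0,6,0,1,0,0,8,0,1,0,0,8,0,1]';python3 -m crank '[0,0,0,0,1,0,0,0.5,0,1,0,0,1,0,1,0,0,1,0,1,0,0,1,0,1]'; python3 - <<'E'
from rig import env
from h import *
f,st=grab(env,"wrist","w7");print(st["eef_pos"],st["wrist_force"],st["ft_torque"],totool(st,[.5323,.0810,.0579]))
q,o,P=held(f,st)
r=np.radians(-7.6);c=np.array([.5323,.081]);M=np.array([[np.cos(r),-np.sin(r)],[np.sin(r),np.cos(r)]])
t=(q[:,:2]-c)@M*1e3;s=t[:,0]<t[:,0].min()+15
print("xmin",np.percentile(t[:,0],.5),"y",np.percentile(t[s][:,1],[.5,99.5]))
cv2.imwrite("pics/c9.png",cv2.resize(f["frame"][90:290,220:440],(660,600),interpolation=2))
E
```

```text
time: 8.62
eef_pos: [0.5318, 0.0807, 0.0653]
tcp_rot: [-0.201, 0.98, 0.0, -0.001]
wrist_force: [0.0, 0.3, -2.9]
finger_gap: 0.0345
time: 9.03
eef_pos: [0.5323, 0.0807, 0.0582]
tcp_rot: [-0.201, 0.98, 0.0, 0.0]
wrist_force: [0.7, -0.3, -2.6]
finger_gap: 0.0349
time: 9.45
eef_pos: [0.5324, 0.0808, 0.058]
tcp_rot: [-0.201, 0.98, -0.0, 0.0]
wrist_force: [-2.2, 1.2, 5.3]
finger_gap: 0.0344
[0.53239097 0.08080096 0.05797774] [-2.18302713  1.17349403  5.34577629] [ 0.12295837  0.49772755 -0.03363641] [0.00523495 0.21879384 0.07769277]
n 2921 z [0.0416482  0.04512392 0.04736663]
rect ((524.0953369140625, 82.58108520507812), (46.387847900390625, 38.85784149169922), 82.51880645751953)
xmin -27.668256445421335 y [-22.31815015  22.09122626]
```

View pics/c9.png

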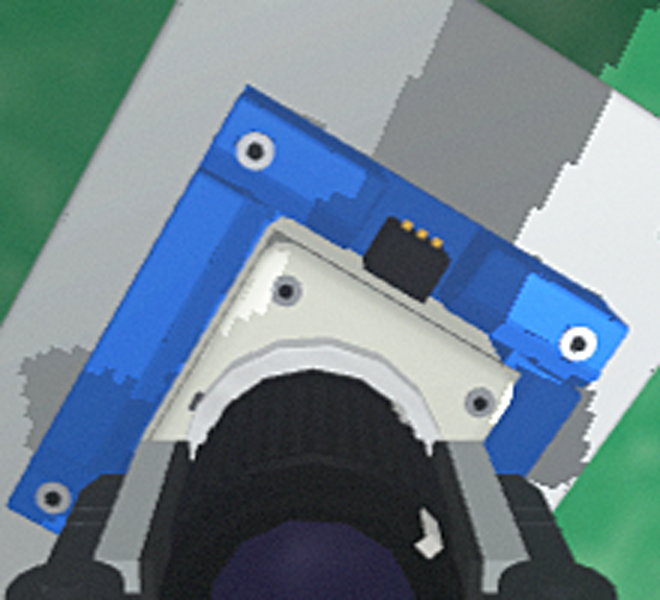

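```bash
t(){ python3 -c "
from rig import env
s=env.state();print('T',s['ft_torque'].round(3),'F',s['wrist_force'].round(1),'j6',s['joint_pos'][5].round(3),s['eef_pos'].round(4))"; }
python3 -m crank '[0,0,0,0,1,0,0,0,0,1,0,0,0,0,1,0,0,0,0,1,0,0,0,0,1]' 40;t
for i in 1 2 3; do python3 -m crank '[0,0,0.04,7,1,0,0,0.08,14,1,0,0,0.12,21,1,0,0,0.16,28,1,0,0,0.2,35,1]' >/dev/null;t; done
```

```text
time: 9.92
eef_pos: [0.5324, 0.0808, 0.058]
tcp_rot: [-0.201, 0.98, -0.0, 0.0]
wrist_force: [-3.2, -0.1, 6.4]
finger_gap: 0.0349
T [ 0.116  0.571 -0.022] F [-3.2 -0.1  6.4] j6 -0.41 [0.5324 0.0808 0.058 ]
T [-0.45   0.225  0.022] F [-0.5 -0.4  4.5] j6 0.206 [0.5328 0.0804 0.0578]
T [-0.775  0.556  0.089] F [-1.6 -4.3  5.5] j6 0.817 [0.5325 0.0801 0.0576]
T [-0.773  0.966  0.07 ] F [-3.9 -3.8  6.9] j6 1.428 [0.5321 0.08   0.0573]
```

```bash
t(){ python3 -c "
from rig import env
s=env.state();print('T',s['ft_torque'].round(3),'F',s['wrist_force'].round(1),'j6',s['joint_pos'][5].round(3),s['eef_pos'].round(4))"; }
python3 -m crank '[0,0,0.04,7,1,0,0,0.08,14,1,0,0,0.12,21,1,0,0,0.16,28,1,0,0,0.2,35,1]' >/dev/null;t
for i in 1 2; do python3 -m crank '[0,0,0.02,4,1,0,0,0.04,8,1,0,0,0.06,12,1,0,0,0.08,16,1,0,0,0.08,16,1]' >/dev/null;t; done
python3 - <<'E'
from rig import env
from h import *
f,st=grab(env,"wrist","w8")
cv2.imwrite("pics/c10.png",f["frame"])
E
```

```text
T [-0.497  1.251  0.022] F [-5.  -2.7  7.5] j6 2.039 [0.5318 0.0802 0.0571]
T [-0.259  0.87   0.04 ] F [-3.4 -2.2  6.5] j6 2.317 [0.5318 0.0803 0.0571]
T [-0.037  0.421  1.044] F [-3.1 -0.1  6.1] j6 2.593 [0.5324 0.0807 0.0569]
```

View pics/c10.png

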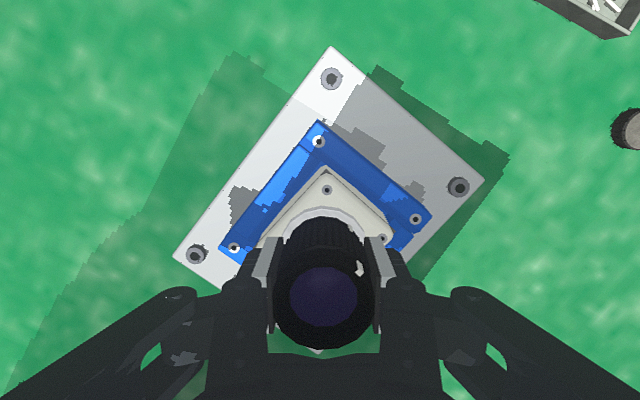

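```bash
cat >> h.py <<'E'
def index(f,st):
    I=f["frame"];P,uv=cloud(f,st);s=(uv[:,0]>285)&(uv[:,0]<368)&(uv[:,1]>240)&(uv[:,1]<340)
    P=P[s];uv=uv[s];hsv=cv2.cvtColor(I,cv2.COLOR_BGR2HSV)[uv[:,1],uv[:,0]]
    zt=np.percentile(P[:,2],90);top=P[(P[:,2]>zt-.004)&(hsv[:,2]<130)]
    c=st["eef_pos"][:2]
    w=(hsv[:,2]>130)&(hsv[:,1]<70)&(uv[:,0]>340)&(uv[:,0]<366)&(uv[:,1]<285)
    p=P[w].mean(0);d=p[:2]-c
    print("ztop",zt,"n",w.sum(),"px",uv[w].mean(0),"radius",np.linalg.norm(d)*1e3,"world ang",np.degrees(np.arctan2(d[1],d[0])),"tophats",cv2.minEnclosingCircle((top[:,:2]*1e3).astype(np.float32)))
    Rm=R.from_quat(st["tcp_rot"]).as_matrix();print("tool angle",np.degrees(np.arctan2(*(Rm.T@np.r_[d,0])[[1,0]])), "toolx yaw",np.degrees(np.arctan2(Rm[1,0],Rm[0,0])))
E
python3 - <<'E'
from h import *
for t in("w3","w7","w8"): index(*load(t))
E
```

```text
ztop 0.15932508599066483 n 68 px [362.47058824 267.45588235] radius 18.239093301147268 world ang 154.237947517378 tophats ((535.9114379882812, -186.95811462402344), 18.32392692565918)
tool angle 49.40607031651466 toolx yaw -156.35597447245058
ztop 0.09437665743569325 n 68 px [362.66176471 268.10294118] radius 18.32247481618516 world ang 153.95102671459222 tophats ((531.7847900390625, 81.48240661621094), 18.435291290283203)
tool angle 49.256515636691326 toolx yaw -156.7924623760748
ztop 0.0932222997668762 n 84 px [359.53571429 266.21428571] radius 17.440032720903517 world ang -12.421791601540155 tophats ((532.9228515625, 81.0589370727539), 18.178537368774414)
tool angle 43.529029231930046 toolx yaw 31.10724546551591
```

```bash
t(){ python3 -c "
from rig import env
s=env.state();print('T',s['ft_torque'].round(3),'F',s['wrist_force'].round(1),'j6',s['joint_pos'][5].round(3),s['eef_pos'].round(4))"; }
python3 -m crank '[0,0,0,3,1,0,0,0,6,1,0,0,0,9,1,0,0,0,10,1,0,0,0,10,1]' >/dev/null;t
python3 -m crank '[0,0,0,0,1,0,0,0,0,1,0,0,0,0,1,0,0,0,0,1,0,0,0,0,1]' >/dev/null;t
python3 - <<'E'
from rig import env
from h import *
f,st=grab(env,"wrist","w9");index(f,st);q,o,P=held(f,st,roi=(240,160,400,260))
E
```

```text
T [0.116 0.101 0.862] F [ 0.3 -0.3  6. ] j6 2.764 [0.5329 0.0808 0.0569]
T [0.056 0.1   0.802] F [-0.4  0.4  5.1] j6 2.763 [0.5328 0.0808 0.0568]
ztop 0.09323766985555805 n 96 px [353.61458333 261.92708333] radius 16.82231187920331 world ang -15.310526529866827 tophats ((532.5198364257812, 81.52313232421875), 18.438451766967773)
tool angle 36.700426958712235 toolx yaw 21.389895776033423
n 2790 z [0.04067003 0.04492426 0.04660028]
rect ((540.8932495117188, 79.82196807861328), (45.76120376586914, 37.93634796142578), 79.21926879882812)
```

```bash
t(){ python3 -c "
from rig import env
s=env.state();print('T',s['ft_torque'].round(3),'F',s['wrist_force'].round(1),'j6',s['joint_pos'][5].round(3),s['eef_pos'].round(4))"; }
python3 -m crank '[0,0,-0.04,-6,1,0,0,-0.08,-12,1,0,0,-0.12,-18,1,0,0,-0.15,-24,1,0,0,-0.2,-30,1]' >/dev/null;t
python3 -m crank '[0,0,-0.04,-6,1,0,0,-0.08,-12,1,0,0,-0.12,-18,1,0,0,-0.15,-24,1,0,0,-0.2,-30,1]' >/dev/null;t
python3 -m crank '[0,0,0,-6,1,0,0,-0.04,-12,1,0,0,-0.08,-18,1,0,0,-0.1,-24,1,0,0,-0.1,-30,1]' >/dev/null;t
python3 -m crank '[0,0,0,0,1,0,0,0,0,1,0,0,0,0,1,0,0,0,0,1,0,0,0,0,1]' >/dev/null;t
python3 - <<'E'
from rig import env
from h import *
f,st=grab(env,"wrist","w10");index(f,st);q,o,P=held(f,st,roi=(240,120,410,260))
grab(env,"side","s10")
cv2.imwrite("pics/c11.png",f["frame"])
E
```

```text
T [ 0.611  0.385 -0.093] F [-1.7  2.7  6.5] j6 2.235 [0.5326 0.0811 0.057 ]
T [ 0.749  0.767 -0.044] F [-3.3  3.5  6.5] j6 1.712 [0.5322 0.0812 0.0571]
T [ 0.553  1.134 -0.08 ] F [-6.   2.6  9.5] j6 1.188 [0.5317 0.0812 0.0573]
T [0.655 1.084 0.052] F [-5.8  2.1  8.9] j6 1.193 [0.5317 0.0812 0.0573]
ztop 0.09374199314679314 n 98 px [353.8877551  262.21428571] radius 17.700708797851334 world ang 71.26931993085925 tophats ((532.337646484375, 81.71489715576172), 18.34113883972168)
tool angle 40.07483299639012 toolx yaw 111.34412749229122
n 2840 z [0.04083724 0.04484932 0.04669043]
rect ((532.4097290039062, 83.44391632080078), (42.715789794921875, 53.462074279785156), 79.689453125)
```

View pics/c11.png

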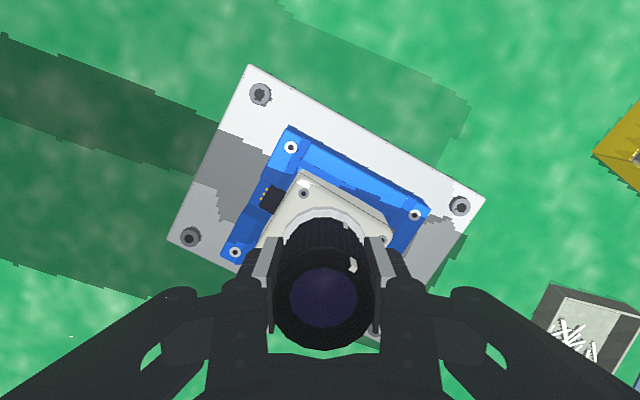

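View pics/s10.png

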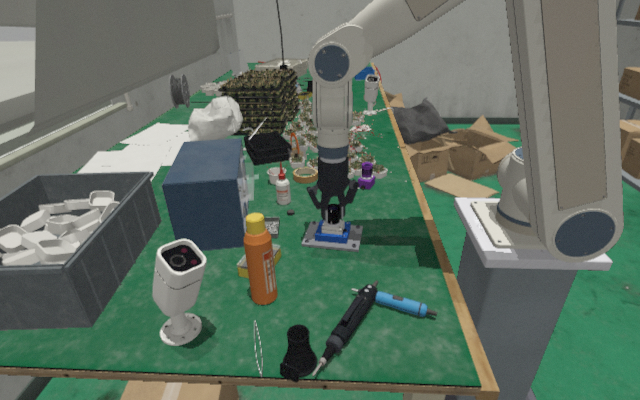

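```bash
python3 - <<'E'
from rig import env
print(env.finish_job(), env.state()["time"])
E
```

```text
the job is handed in; nothing more can be done
the job is handed in; nothing more can be done
```

I seated the white camera module in the blue nest with its plug in the slot and screwed the lens down to its stop. I then backed it off 90° and handed the job in with the lens still gripped at 40 N. The hand-in gives no verdict, and the run took roughly 14 s of the 54 s allowed.

**What the last checks showed:**
- **Seating:** the housing top read 44.8 mm, where a fully home module should read about 45 mm. The tool was within about 0.6 mm of the measured nest centre, and the plug showed in the slot.
- **Stop:** the turning torque jumped to about 1.0 N m and held at about 0.8 N m as the fingers slipped on the barrel. That was about 170° into the turn; the index line had predicted about 161°. The lens top dropped about 1.1 mm going down and rose about 0.5 mm coming back.
- **Back-off:** the gripper turned exactly 90° and the index line kept its place in the grip, so the lens turned with it.
- **Bystanders:** nothing on the bench looked disturbed in the final side view, but I did not measure their positions.

**What disagreed:**
- **Module angle:** screwing down turned the module about 3° clockwise within the pocket's play, to about -10.5° against the nest's -7.6°. I estimate this puts the plug end about 2 mm off, within the 8 mm allowed.
- **Index line:** at the stop it read about 4.5° past the housing's x axis, which I take to be measurement bias. It reads about 82° out now, or about 86° corrected, within the 75° to 105° allowed.

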